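Swing a shelving rail into line in its drilling jig

TASK

Set the loose rail into the drilling jig: slide its forked end up against the round post while the rail is still askew, then, keeping the fork bearing on the post, swing the rail about it until its side meets the tip of the stop screw, wherever that has been set, and press it home there with about 10 N for a moment. Never push harder than 20 N on the post or the screw; let go leaving the rail there, fork still on the post, and leave the other things on the bench alone.

Things in the scene. Friction and masses are not known exactly. Their poses are not given: they have to be found in the camera images.
- jig: Fixed plywood plate 250 (x) x 380 (y) x 10 mm on the bench; origin under its centre, z up. The steel post and the stop stand on it at fixed places in its frame. In place the rail lies along the jig's y axis, give or take 0.032 rad according to the setting of the stop screw.
- post: Fixed round steel post, 20 mm in diameter, 45 mm tall, standing on the jig's top face (10 mm above the bench) near its +y end, at x +70, y +120 mm in the jig's frame. Origin: centre of its foot, on the plate's top. It takes at most 20 N.
- stop: Fixed steel block 26 (x) x 28 (y) x 26 mm on the jig's plate. Origin: foot of its -x face, at x +103, y -70 mm in the jig's frame. A 12 mm thick screw sticks out of that face to -x, axis 14 mm above the plate; the rail's side meets its tip. The screw is set anew each time, sticking out 10 to 22 mm, and is not measured: feel for it. At 16 mm the rail lies parallel to the jig's y. It takes at most 20 N.
- rail: Loose aluminium rail, about 0.35 kg (varies), lying on the jig's plate: 34 mm wide (x), 28 high, 223 long along its y axis. Origin: under its middle. Plain end at y -107 mm; the +y end is a 90 degree V fork (prong tips 35 mm apart, apex at y +100 mm) that nests on the post. It drags on the plate with a few newtons. In place its +x side touches the stop screw.
- rail_fork (a point): Point of the fork where the post's axis lies when fully nested: y +114 mm on the rail's long axis, 14 mm above its underside. Axes as the rail's. At the start the rail is turned 0.35 to 0.62 rad clockwise from above from the jig's y axis (plain end to the jig's -x side), this point some 20 to 60 mm short of the post.
- screwdriver: Loose screwdriver with a black handle, lying on the bench on the robot's right, handle towards the robot; leave alone.
- jar: Loose glass jar of diameter 60 and height 75 mm standing on the bench on the robot's left; leave alone.
- book: Loose green bound volume 150 x 210 x 32 mm, flat on the bench on the robot's left; leave alone.
Not all that is in view belongs to the job. Of the things like the rail, leave any that is orange; of the rest the smaller one is meant.

How it is judged:
On the way, in this order (a step that is already met when the one before it is completed fails the run):
1. the fork bears on the post with the rail still askew (more than 0.25 rad) (contact force between rail and post above 2 N and horizontal distance between rail_fork and post below 0.004 m and angle between the y axis of rail and the y axis of jig, either way round above 0.25 rad), for 0.2 s.
2. the rail has swung part of the way (0.05 to 0.25 rad left) with the fork still bearing on the post (contact force between rail and post above 1 N and horizontal distance between rail_fork and post below 0.004 m and angle between the y axis of rail and the y axis of jig, either way round between 0.05 and 0.25 rad), for 0.15 s.
3. the rail is in line and pressed against the stop screw with more than 4 N, fork on the post (contact force between rail and stop above 4 N and horizontal distance between rail_fork and post below 0.004 m and angle between the y axis of rail and the y axis of jig, either way round below 0.045 rad), for 0.3 s.
At the end, for the whole second after the job is handed in: The rail lies flat and at rest on the jig's plate, its long axis against the stop screw as felt, within 0.045 rad of the jig's y axis (the screw's settings reach 0.032 rad), its fork within 4 mm of fully nested on the post (angle between the y axis of rail and the y axis of jig, either way round below 0.045 rad and horizontal distance between rail_fork and post below 0.004 m and height (world z) of rail below 0.014 m and angle between rail's own z axis and vertical below 0.03 rad and linear speed of rail below 0.01 m/s); the robot touches nothing.
It fails at once if the rail is pushed against the post with more than 20 N (contact force between rail and post above 20 N).
It fails at once if the rail is pushed against the stop screw with more than 20 N (contact force between rail and stop above 20 N).
It fails at once if another thing on the bench is disturbed by more than 20 mm (distance of any of screwdriver, jar, book from where it was at the start of the episode above 0.02 m).
It also fails if it takes over 64 s, if anything falls off the work surface, if the arm or the gripper's body presses on something with over 40 N, if the wrist force passes 120 N, or if a joint passes its speed limit or range.

ROBOT

A 6-joint arm with a two-finger parallel gripper is mounted at the origin on the work surface. World frame = base frame: x ahead of the robot, y to its left, z up, the work surface at z = 0. Lengths are in m, angles in rad, forces in N, time in s.
With the tool pointing down it reaches from about 0.35 to 0.925 m from the base axis. Payload 6.4 kg.
Tool frame: the origin (TCP) lies at the very end of the fingers, on their centre line; the grasp point (between the pads) lies 19 mm behind it; z points along the fingers, y is the line along which they close (so a half turn about z gives the same grasp; the last joint's range is limited). The gripper opens to 85 mm and grips with 20 to 120 N. Pads are 22 mm wide; open, the fingers measure 114 mm over their backs; the gripper's body (76 mm by 85 mm) begins 54 mm behind the grasp point. The pads swing forward as they close: fully open they stand 13 mm farther back than shut.
Start: joints at [-0.174, 0.245, 1.558, -0, 1.339, -0.174], TCP at [0.65, 0, 0.231] pointing down, gripper open.
Joint ranges: [-3.13, 3.13], [-1.02, 2.26], [0.13, 2.54], [-0.95, 4.09], [0.21, 2.88], [-2.74, 2.74]. Speed limits (rad/s): [2.57, 2.57, 3.14, 3.14, 3.14, 3.14].

INTERFACE

Orientations are given as [roll, pitch, yaw] about the fixed x, y, z axes, in that order (R = Rz(yaw) Ry(pitch) Rx(roll)).
In Python, from bench import * gives the robot as it stands.
- The arm moves only by the shell command python3 -m pendant 'ROWS' [FORCE]. ROWS is JSON, a list of rows, each a list of 7 numbers: the shift along the tool's x, y, z in units of 0.75 m (1.0 is 0.75 m), then the turn, a rotation vector about the tool's x, y, z in units of 60 degrees (1.0 is 60 degrees), then the opening in per cent of the stroke, from 0 (shut) to 100 (fully open). In form: [[x, y, z, wx, wy, wz, fingers], ...]. A call has 1 to 20 rows; each row is the pose to reach, as a shift and turn from the pose commanded when the call began, along the tool's axes at that moment; what a row does not reach only later rows make up. A row lasts 1/8 s, in which the tool goes at most 62.5 mm and 10.7 degrees, less where a joint would pass 70% of its speed; a pose out of reach is approached as far as the arm can. A call with a number of a shift or a turn outside -1 to 1 is refused whole. A call with a gripper value outside its range is refused whole. The fingers move at their own pace and stop on an object; FORCE is the grip in N (left out, the last holds). Time passes only in rows, so rows that repeat a pose let the fingers close. It gives the time, the measured TCP pose, the force, the opening and the grip force at its end, in the units of the state.
- get_obs(): the state, without advancing time (a new reading comes with each control period).
- capture(name): name is "scene" or "side" or "wrist"; returns the picture (384x512x3 uint8, blue, green, red); there is no depth.
- camera_info(name): a dict with "mtx" (3x3 intrinsics, pixels), "distortion" ([k1, k2, p1, p2, k3] as OpenCV has them; the pictures are not rectified), "rvec" (rotation vector, rad) and "tvec" (3), from world to camera coordinates, as OpenCV has them. Camera axes: x right, y down, z forward; pixel columns grow to the right and rows downward; lengths in m; the calibration is good to about 2 mm. A picture is of the moment at which its call begins: read the wrist's pose just before it. camera_info takes no time and is no camera call; for the wrist camera it gives the pose at the moment of the call.
- sign_off(): hands the job in; it is judged then, once.
Trained networks look in the newest picture that a camera, given by its name, has taken for a name from the list of things; names that differ only in an ending like _2 or _b are one class to them, and where a whole thing is asked for, a point or a joint stands for the part that bears it (a point fixed in the world has none). Each returns a list of dicts, best first, with "score" (0 to 1); they miss things now and then, are a little off and sometimes report something else, mostly with a low value. They report only what shows in the picture. A call takes as long as a camera call. They do not tell look-alikes from the thing itself.
- search_frame(camera, target): "location" ([x, y, z] in m, in the coordinates of the camera as it stood for that picture, good to about 4 mm: the middle of the surface that is visible of it).
- tip_of(camera, target): "location" ([x, y, z] in m, in the coordinates of the camera as it stood for that picture, good to about 4 mm: a listed point, or the origin of a listed thing).
The state is a dict: "t": time; "joint_pos": joint angles; "joint_vel": joint speeds; "joint_torque": joint torques, N m; "tool_pos": TCP position; "orientation": TCP orientation; "wrist_force": force on the tool from outside, world axes, zero at the start; "torque": the same for the moment, N m; "width": finger opening in m; "gripper_force": force on a finger pad.
Only numpy, scipy, OpenCV 4.12 (cv2) and the standard library are available. Lean on these libraries where they do the work, as an engineer would, in place of code of your own. Each camera call takes 0.05 s, during which the arm holds its last target. There are 200 camera calls.

## Working session

There is one attempt and no reset: what is moved stays moved. The work goes in short steps, Python scripts to look and compute and a shell command to move; the robot and the scene stay as the last step left them, time stands still between calls to the robot, and variables do not carry over. Pictures are saved under pics/ and viewed, at most 10 in all, crops included, and the job is handed in when it is done.

```bash
ls; mkdir -p pics
python3 - <<'E'
from bench import *
import cv2
for n in("scene","side"):
    cv2.imwrite(f"pics/{n}0.png",capture(n))
o=get_obs();print(o)
for n in("scene","side","wrist"):
    c=camera_info(n)
    R=cv2.Rodrigues(c["rvec"] if hasattr(c["rvec"],'shape') else __import__('numpy').array(c["rvec"]))[0]
    t=__import__('numpy').array(c["tvec"]).ravel();print(n,-R.T@t,R[2])
    if n=="wrist":continue
    for g in("jig","post","stop","rail","rail_fork"):
        for d in tip_of(n,g)[:3]:
            print(n,g,round(d["score"],2),(R.T@(d["location"]-t)).round(4))
E
```

```text
pics
{'t': 0.1, 'joint_pos': array([-1.74085204e-01,  2.45767892e-01,  1.55891215e+00, -3.26272331e-06,
        1.33871474e+00, -1.74093785e-01]), 'joint_vel': array([ 0.00012884, -0.00262703, -0.00351198, -0.0006088 , -0.00187527,
        0.00015355]), 'joint_torque': array([-3.55783277e-04, -4.30672574e+01, -3.27129292e+01, -1.74035663e-04,
        2.81168803e-03, -2.06976699e-05]), 'tool_pos': array([6.49486000e-01, 1.05103447e-04, 2.30264618e-01]), 'orientation': array([-3.13981722e+00, -3.09030688e-04,  1.57080539e+00]), 'wrist_force': array([-0.04758985,  0.98562054, -0.87727518]), 'torque': array([ 0.00221389,  0.02013937, -0.02880288]), 'gripper_force': 0.0, 'width': 0.08554831602035591}
scene [ 1.32448942 -0.26949667  0.6423484 ] [-0.80304598  0.23932911 -0.54574603]
scene jig 0.9 [ 0.5488 -0.0237  0.001 ]
scene post 0.56 [0.5911 0.1077 0.0105]
scene rail 0.88 [ 0.7494 -0.3995 -0.0039]
scene rail 0.85 [ 0.5496 -0.0376  0.0091]
scene rail 0.63 [ 0.2024 -0.3828 -0.0007]
scene rail_fork 0.67 [ 0.0644 -0.4779  0.0234]
scene rail_fork 0.65 [0.5828 0.069  0.0242]
scene rail_fork 0.55 [ 0.8663 -0.4228  0.013 ]
side [-0.30819253  0.72626509  1.21023716] [ 0.49242956 -0.45517167 -0.74184357]
side jig 0.77 [ 0.5434 -0.0222  0.0007]
side post 0.64 [0.5907 0.1063 0.0084]
side stop 0.58 [ 0.6637 -0.0681  0.0119]
side rail 0.86 [ 0.5484 -0.04    0.0098]
side rail 0.86 [ 0.2049 -0.3823 -0.0008]
side rail_fork 0.81 [ 0.0669 -0.4734  0.0226]
side rail_fork 0.69 [0.5809 0.0752 0.0232]
wrist [0.65023114 0.06456501 0.37532265] [ 8.70852943e-04 -2.59298497e-01 -9.65796837e-01]
```

View pics/scene0.png

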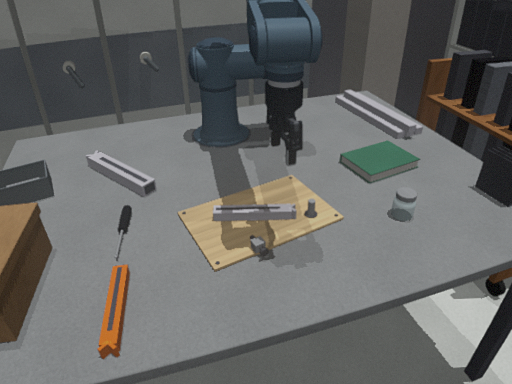

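View pics/side0.png

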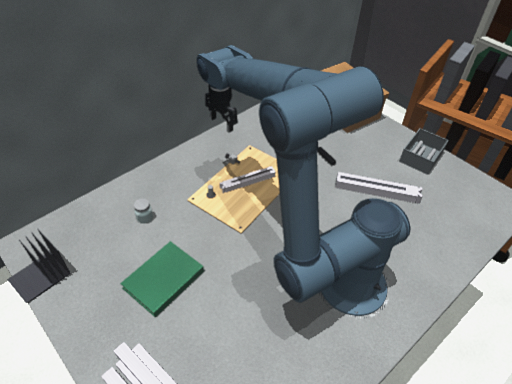

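The scene shows the grey rail on the plywood jig at scene (255,213), the post at (311,207) and the stop at (258,245). The orange one and the larger grey one lie off the jig. Next, a closer wrist look.

```bash
cat > h.py <<'E'
from bench import *
import cv2, numpy as np
def cam(n):
    c=camera_info(n);R=cv2.Rodrigues(np.array(c["rvec"],float))[0];return c,R,np.array(c["tvec"],float).ravel()
def ray(n,uv,z):
    c,R,t=cam(n);p=cv2.undistortPoints(np.array(uv,float).reshape(-1,1,2),np.array(c["mtx"]),np.array(c["distortion"])).reshape(-1,2)
    C=-R.T@t;d=np.c_[p,np.ones(len(p))]@R
    return C+d*((z-C[2])/d[:,2])[:,None]
def proj(n,P):
    c,R,t=cam(n);return cv2.projectPoints(np.array(P,float).reshape(-1,3),np.array(c["rvec"],float),t,np.array(c["mtx"]),np.array(c["distortion"]))[0].reshape(-1,2)
E
python3 - <<'E'
from h import *
im=capture("wrist");cv2.imwrite("pics/w0.png",cv2.resize(im,(800,600)))
c,R,t=cam("wrist")
for g in("jig","post","stop","rail","rail_fork"):
    for d in tip_of("wrist",g)[:2]: print(g,round(d["score"],2),(R.T@(d["location"]-t)).round(4))
E
```

```text
jig 0.81 [ 5.475e-01 -2.120e-02 -5.000e-04]
post 0.86 [0.5869 0.1121 0.013 ]
stop 0.93 [ 0.659  -0.0732  0.0125]
rail 0.76 [ 0.5483 -0.0374  0.0106]
rail_fork 0.64 [0.5881 0.0649 0.0239]
```

View pics/w0.png

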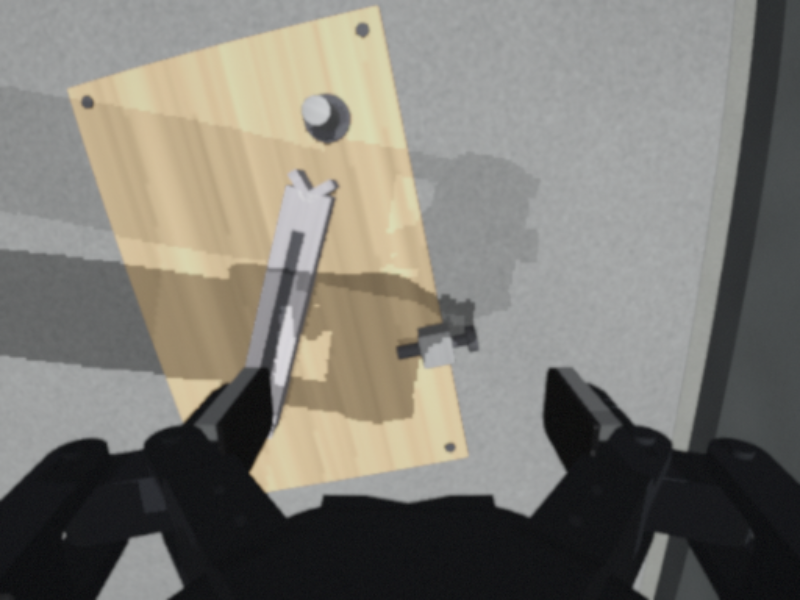

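The wrist view shows jig corners at (68,89), (378,6) and (467,457) in the 800x600 frame, the post top at (316,110), the fork prongs at (295,172) and (335,185), and the screw tip near (398,352).

Run:
```python
from h import *
s=512/800
j=ray("wrist",np.array([[68,89],[378,6],[467,457]])*s,.010);print(j.round(4))
for a,b in((j[1],j[2]),): 
    d=a-b;print("yaw",np.arctan2(-d[0],d[1]),np.linalg.norm(d[:2]))
d=j[1]-j[0];print("yaw",np.arctan2(d[1],d[0]),np.linalg.norm(d[:2]))
p=ray("wrist",np.array([[316,110]])*s,.055);print("post",p)
print("rail prongL,R,apex,edge",ray("wrist",np.array([[295,172],[335,185],[311,192],[288,185],[248,365]])*s,.038).round(4))
im=cv2.imread("pics/w0.png")[150:450,220:350];cv2.imwrite("pics/w0c.png",cv2.resize(im,None,fx=2,fy=2,interpolation=cv2.INTER_CUBIC))
```

```text
[[ 0.3863  0.1363  0.01  ]
 [ 0.6293  0.1871  0.01  ]
 [ 0.7056 -0.1842  0.01  ]]
yaw 0.20273327061113675 0.3791158326162065
yaw 0.20607562169095886 0.24823921982794656
post [[0.58995452 0.10868964 0.055     ]]
rail prongL,R,apex,edge [[ 0.5698  0.0689  0.038 ]
 [ 0.5983  0.0595  0.038 ]
 [ 0.5807  0.0547  0.038 ]
 [ 0.5642  0.0598  0.038 ]
 [ 0.5223 -0.0805  0.038 ]]
```

View pics/w0c.png

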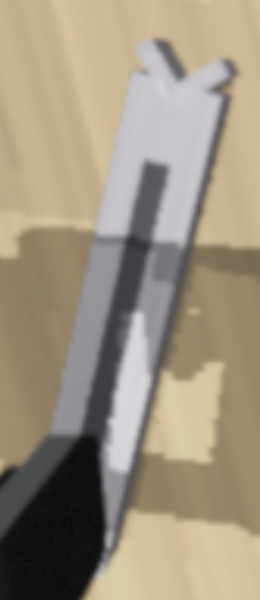

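The crop confirms the rail's axis: its left edge runs from (134,72) to (54,432). The jig's yaw is about 0.204, the rail's about -0.29, and the fork is about 40 mm short of the post and 6 mm to its side. I'll grasp at rail y ≈ -20 mm.

```bash
python3 -m pendant '[[-0.04,-0.07,0.08,0,0,0.14,100],[-0.08,-0.138,0.16,0,0,0.277,100],[-0.08,-0.138,0.18,0,0,0.277,100],[-0.08,-0.138,0.24,0,0,0.277,100],[-0.08,-0.138,0.27,0,0,0.277,100],[-0.08,-0.138,0.286,0,0,0.277,100],[-0.08,-0.138,0.286,0,0,0.277,100],[-0.08,-0.138,0.286,0,0,0.277,100]]' 40; python3 -c "
from h import *
print(get_obs())"
```

```text
t: 1.9
tool_pos: [0.5476, -0.0602, 0.018]
orientation: [3.139, 0.0, 1.281]
wrist_force: [-0.1, -0.6, 0.3]
width: 0.0853
gripper_force: 0.0
{'t': 1.9, 'joint_pos': array([-3.15417222e-01,  3.13572277e-01,  1.91611295e+00,  2.30784656e-05,
        9.09580437e-01, -2.55487097e-02]), 'joint_vel': array([-0.00072354, -0.00740099,  0.00037413, -0.00123805, -0.00190961,
        0.00142438]), 'joint_torque': array([-1.65826315e-02, -3.72519886e+01, -2.43464166e+01, -8.85138907e-04,
        1.31170830e-02, -7.61724209e-06]), 'tool_pos': array([ 0.54761387, -0.06024442,  0.01804636]), 'orientation': array([3.13926596e+00, 4.12034828e-05, 1.28091362e+00]), 'wrist_force': array([-0.08805959, -0.55493656,  0.30655403]), 'torque': array([-0.04742514,  0.03987161,  0.08804182]), 'gripper_force': 0.0, 'width': 0.08533570396489552}
```

```bash
python3 -m pendant '[[0,0,0,0,0,0,30],[0,0,0,0,0,0,20],[0,0,0,0,0,0,20],[0,0,0,0,0,0,20],[0,0,0,0,0,0,20],[0,0,0,0,0,0,20],[0,0,0,0,0,0,20],[0,0,0,0,0,0,20]]' 40
python3 - <<'E'
from h import *
im=capture("wrist");cv2.imwrite("pics/w1.png",cv2.resize(im,(800,600)))
c,R,t=cam("wrist");print(get_obs()["tool_pos"])
for g in("post","rail_fork"):
    for d in tip_of("wrist",g)[:2]: print(g,round(d["score"],2),(R.T@(d["location"]-t)).round(4))
E
```

```text
t: 2.9
tool_pos: [0.5466, -0.06, 0.0172]
orientation: [-3.142, 0.0, 1.281]
wrist_force: [-1.7, 0.1, 5.7]
width: 0.0334
gripper_force: 42.6
[ 0.54660933 -0.06000784  0.01718257]
```

View pics/w1.png

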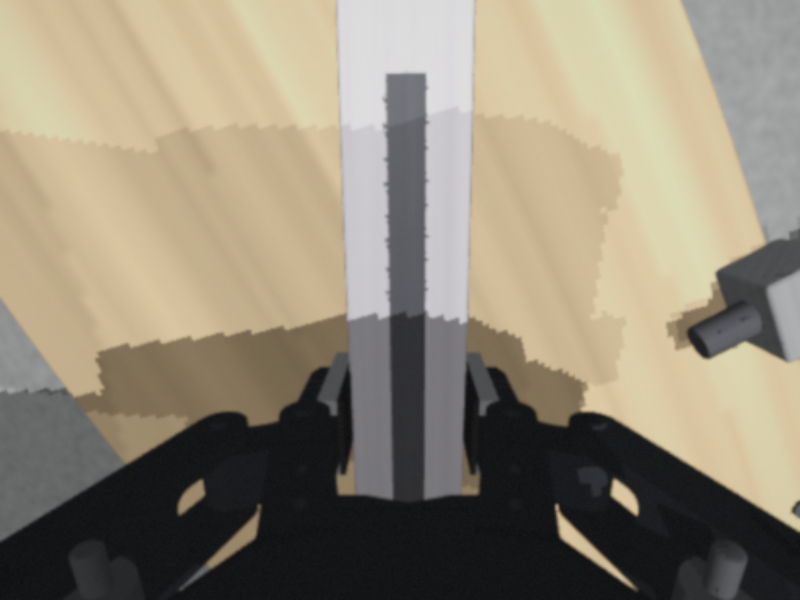

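The wrist view shows the rail held centrally, with the slot at column ~407. The screw tip is at about (705,340). Moving up towards the post, stopping short of contact.

```bash
python3 -m pendant '[[0.01,-0.002,-0.001,0,0,0,20],[0.02,-0.005,-0.001,0,0,0,20],[0.03,-0.0085,-0.001,0,0,0,20],[0.04,-0.0085,-0.001,0,0,0,20],[0.04,-0.0085,-0.001,0,0,0,20]]'
python3 - <<'E'
from h import *
o=get_obs();print(o["tool_pos"],o["orientation"],o["wrist_force"],o["torque"])
im=capture("scene");s=im[150:270,200:360];cv2.imwrite("pics/s1.png",cv2.resize(s,None,fx=5,fy=5,interpolation=cv2.INTER_CUBIC))
E
```

```text
t: 3.68
tool_pos: [0.5488, -0.0285, 0.0172]
orientation: [-3.141, -0.0, 1.282]
wrist_force: [0.4, 1.1, -2.9]
width: 0.033
gripper_force: 41.6
[ 0.54875345 -0.02846239  0.01717977] [-3.14083256e+00 -4.08648389e-04  1.28165616e+00] [ 0.35851803  1.06779155 -2.92443762] [0.0566031  0.01587503 0.00053338]
```

View pics/s1.png

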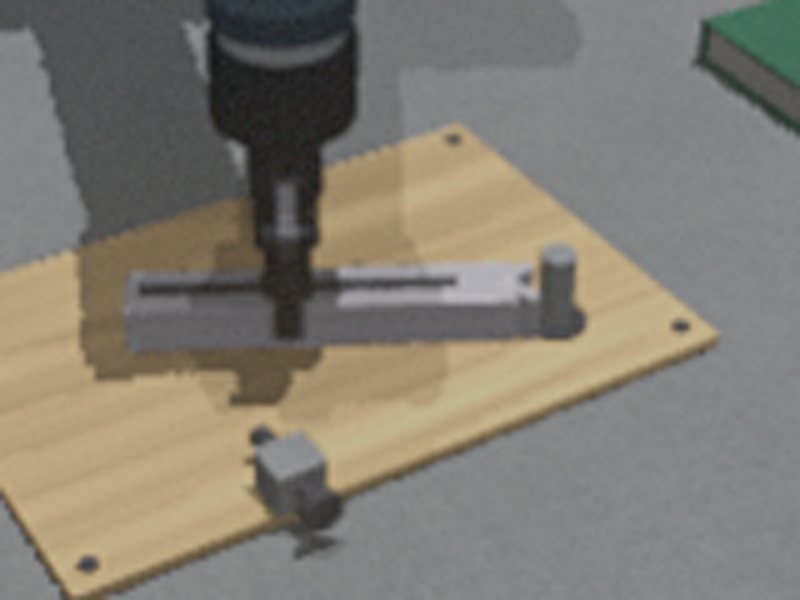

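The picture shows the fork a few mm short of the post, at (525,290) against (558,290). Creeping on while watching force.

```bash
python3 -m pendant '[[0.002,0,0,0,0,0,20],[0.004,0,0,0,0,0,20],[0.0053,0,0,0,0,0,20],[0.0053,0,0,0,0,0,20]]'
```

```text
t: 4.22
tool_pos: [0.55, -0.0256, 0.0174]
orientation: [-3.141, 0.0, 1.281]
wrist_force: [0.0, -0.3, -3.9]
width: 0.0329
gripper_force: 41.4
```

```bash
python3 -m pendant '[[0.0007,0,0,0,0,0,20],[0.0013,0,0,0,0,0,20],[0.0013,0,0,0,0,0,20]]'
```

```text
t: 4.6
tool_pos: [0.5504, -0.0247, 0.0175]
orientation: [3.142, -0.0, 1.281]
wrist_force: [-0.5, -0.4, -4.2]
width: 0.0334
gripper_force: 41.4
```

```bash
python3 -m pendant '[[0.0007,0,0,0,0,0,20],[0.0013,0,0,0,0,0,20],[0.0013,0,0,0,0,0,20]]'
```

```text
t: 4.97
tool_pos: [0.5507, -0.0237, 0.0176]
orientation: [3.142, -0.0, 1.281]
wrist_force: [0.2, -1.0, -3.2]
width: 0.0332
gripper_force: 41.4
```

```bash
python3 -m pendant '[[0.0007,0,0,0,0,0,20],[0.0013,0,0,0,0,0,20],[0.0013,0,0,0,0,0,20]]'
```

```text
t: 5.35
tool_pos: [0.551, -0.0228, 0.0176]
orientation: [3.142, 0.0, 1.281]
wrist_force: [-0.4, -0.1, -4.5]
width: 0.0332
gripper_force: 41.4
```

```bash
python3 -m pendant '[[0.0007,0,0,0,0,0,20],[0.0013,0,0,0,0,0,20],[0.0013,0,0,0,0,0,20]]'
```

```text
t: 5.72
tool_pos: [0.5513, -0.0218, 0.0176]
orientation: [3.142, 0.0, 1.281]
wrist_force: [0.3, 0.5, -3.8]
width: 0.0332
gripper_force: 41.4
```

```bash
python3 -m pendant '[[0.0007,0,0,0,0,0,20],[0.0013,0,0,0,0,0,20],[0.0013,0,0,0,0,0,20]]'
```

```text
t: 6.1
tool_pos: [0.5515, -0.0209, 0.0175]
orientation: [-3.142, 0.0, 1.281]
wrist_force: [-0.2, 0.0, -3.2]
width: 0.0333
gripper_force: 41.4
```

```bash
python3 -m pendant '[[0.0007,0,0,0,0,0,20],[0.0007,0,0,0,0,0,20]]'
```

```text
t: 6.35
tool_pos: [0.5516, -0.0204, 0.0175]
orientation: [-3.141, 0.0, 1.281]
wrist_force: [-0.0, 0.3, -3.3]
width: 0.0331
gripper_force: 41.4
```

```bash
python3 -m pendant '[[0.0007,0,0,0,0,0,20],[0.001,0,0,0,0,0,20],[0.001,0,0,0,0,0,20]]'
```

```text
t: 6.72
tool_pos: [0.5516, -0.02, 0.0174]
orientation: [-3.141, 0.001, 1.281]
wrist_force: [-1.9, -2.7, -3.8]
width: 0.0336
gripper_force: 41.5
```

```bash
python3 -m pendant '[[0.0007,0,0,0,0,0,20],[0.001,0,0,0,0,0,20],[0.001,0,0,0,0,0,20]]'
```

```text
t: 7.1
tool_pos: [0.5516, -0.0197, 0.0174]
orientation: [-3.141, 0.002, 1.282]
wrist_force: [-2.4, -5.3, -3.2]
width: 0.0332
gripper_force: 41.6
```

```bash
python3 -m pendant '[[0.0007,0,0,0,0,0,20],[0.001,0,0,0,0,0,20],[0.001,0,0,0,0,0,20]]'
```

```text
t: 7.48
tool_pos: [0.5517, -0.0197, 0.0174]
orientation: [-3.141, 0.003, 1.282]
wrist_force: [-5.1, -8.4, -2.7]
width: 0.033
gripper_force: 41.7
```

Contact at about 9 N axially, with the rail still 0.49 rad askew. Easing slightly and starting the swing about the post in stages.

```bash
python3 -m pendant '[[-0.0008,-0.0007,0,0,0,0,20],[-0.0008,-0.0007,0,0,0,0,20],[-0.0007,0.0045,0,0,0,-0.0286,20],[-0.0005,0.0098,0,0,0,-0.0573,20],[-0.0001,0.015,0,0,0,-0.086,20],[0.0005,0.0203,0,0,0,-0.1146,20],[0.0005,0.0203,0,0,0,-0.1146,20]]'
```

```text
t: 8.35
tool_pos: [0.5672, -0.0232, 0.0175]
orientation: [3.141, 0.002, 1.401]
wrist_force: [-2.2, -5.3, -2.8]
width: 0.0332
gripper_force: 41.5
```

```bash
python3 -m pendant '[[0.0001,0.0052,0,0,0,-0.0286,20],[0.0003,0.0105,0,0,0,-0.0573,20],[0.0007,0.0157,0,0,0,-0.086,20],[0.0013,0.021,0,0,0,-0.1146,20],[0.0013,0.021,0,0,0,-0.1146,20]]'
```

```text
t: 8.98
tool_pos: [0.5832, -0.0249, 0.0177]
orientation: [3.141, 0.001, 1.521]
wrist_force: [-0.5, -5.1, -4.0]
width: 0.0333
gripper_force: 41.4
```

```bash
python3 -m pendant '[[0.0001,0.0052,0,0,0,-0.0286,20],[0.0003,0.0105,0,0,0,-0.0573,20],[0.0007,0.0157,0,0,0,-0.086,20],[0.0013,0.021,0,0,0,-0.1146,20],[0.0013,0.021,0,0,0,-0.1146,20],[0.0013,0.021,0,0,0,-0.1146,20]]'
```

```text
t: 9.72
tool_pos: [0.5992, -0.0246, 0.0179]
orientation: [3.14, 0.002, 1.64]
wrist_force: [0.3, -5.4, -5.1]
width: 0.033
gripper_force: 41.4
```

```bash
python3 -m pendant '[[0.0001,0.0035,0,0,0,-0.0191,20],[0.0002,0.007,0,0,0,-0.0382,20],[0.0004,0.0105,0,0,0,-0.0573,20],[0.0006,0.014,0,0,0,-0.0764,20],[0.0006,0.014,0,0,0,-0.0764,20],[0.0006,0.014,0,0,0,-0.0764,20]]'; python3 -c "
from h import *
print(get_obs()['torque'])"
```

```text
t: 10.48
tool_pos: [0.6098, -0.0234, 0.018]
orientation: [3.139, 0.002, 1.72]
wrist_force: [0.0, -5.7, -5.0]
width: 0.0328
gripper_force: 41.4
[-0.94016839 -0.18150809  0.00883837]
```

```bash
python3 -m pendant '[[0,0.0018,0,0,0,-0.0095,20],[0,0.0026,0,0,0,-0.0143,20],[0,0.0026,0,0,0,-0.0143,20]]'; python3 -c "
from h import *
print(get_obs()['torque'])"
```

```text
t: 10.85
tool_pos: [0.6117, -0.0231, 0.018]
orientation: [3.139, 0.002, 1.734]
wrist_force: [1.8, -5.7, -3.8]
width: 0.0333
gripper_force: 41.4
[-1.00559023 -0.15453433 -0.00702101]
```

```bash
python3 -m pendant '[[0,0.0018,0,0,0,-0.0095,20],[0,0.0018,0,0,0,-0.0095,20]]'; python3 -c "
from h import *
print(get_obs()['torque'])"
```

```text
t: 11.1
tool_pos: [0.6131, -0.0229, 0.018]
orientation: [3.139, 0.002, 1.745]
wrist_force: [0.9, -5.3, -3.6]
width: 0.0329
gripper_force: 41.4
[-0.9889855  -0.18839427 -0.01749853]
```

```bash
python3 -m pendant '[[0,0.0012,0,0,0,-0.0067,20],[0,0.0012,0,0,0,-0.0067,20]]'; python3 -c "
from h import *
print(get_obs()['torque'])"
```

```text
t: 11.35
tool_pos: [0.614, -0.0227, 0.018]
orientation: [3.139, 0.002, 1.751]
wrist_force: [1.4, -4.7, -3.1]
width: 0.0331
gripper_force: 41.4
[-0.99042228 -0.12668726 -0.05509423]
```

```bash
python3 -m pendant '[[0,0.0012,0,0,0,-0.0067,20],[0,0.0012,0,0,0,-0.0067,20]]'; python3 -c "
from h import *
print(get_obs()['torque'])"
```

```text
t: 11.6
tool_pos: [0.6142, -0.0226, 0.0179]
orientation: [3.141, 0.001, 1.757]
wrist_force: [-2.0, -6.1, -2.0]
width: 0.0328
gripper_force: 41.6
[-1.09584538  0.29876047 -0.50200153]
```

```bash
python3 -m pendant '[[0,0.0012,0,0,0,-0.0067,20],[0,0.0012,0,0,0,-0.0067,20]]'; python3 -c "
from h import *
print(get_obs()['torque'])"
```

```text
t: 11.85
tool_pos: [0.6142, -0.0225, 0.0179]
orientation: [-3.14, 0.0, 1.763]
wrist_force: [-5.0, -6.8, 0.6]
width: 0.033
gripper_force: 42.1
[-1.21335979  0.83808362 -0.7942855 ]
```

The screw is met, with an estimated 9 N on it from the force and moment balance. Holding there.

```bash
python3 -m pendant '[[0,0.0003,0,0,0,0,20],[0,0.0003,0,0,0,0,20],[0,0.0003,0,0,0,0,20],[0,0.0003,0,0,0,0,20],[0,0.0003,0,0,0,0,20],[0,0.0003,0,0,0,0,20]]'; python3 -c "
from h import *
print(get_obs()['torque'])"
```

```text
t: 12.6
tool_pos: [0.6142, -0.0225, 0.0179]
orientation: [-3.139, 0.0, 1.763]
wrist_force: [-6.7, -6.6, 2.2]
width: 0.0331
gripper_force: 42.2
[-1.26321866  0.92125005 -0.82410542]
```

```bash
python3 -m pendant '[[-0.0005,-0.0006,0,0,0,0,20],[-0.0005,-0.0006,0,0,0,0,40],[-0.0005,-0.0006,0,0,0,0,50],[-0.0005,-0.0006,0,0,0,0,70],[-0.0005,-0.0006,0,0,0,0,70],[-0.0005,-0.0006,0,0,0,0,70],[0,0,-0.02,0,0,0,70],[0,0,-0.06,0,0,0,70],[0,0,-0.12,0,0,0,70],[0,0,-0.2,0,0,0,70],[0,0,-0.2,0,0,0,70]]'
python3 - <<'E'
from h import *
im=capture("wrist");cv2.imwrite("pics/w2.png",cv2.resize(im,(800,600)))
E
```

```text
t: 13.98
tool_pos: [0.6191, -0.0223, 0.1756]
orientation: [3.129, 0.005, 1.767]
wrist_force: [1.3, 0.7, -0.1]
width: 0.0598
gripper_force: 0.0
```

View pics/w2.png

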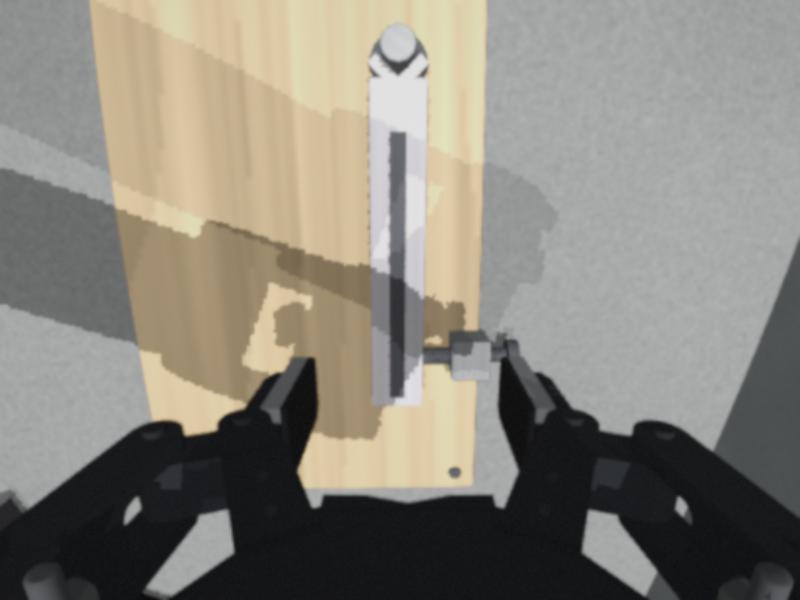

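The rail rests nested on the post, with the fork apex at (398,76) and the post top at (398,42). Its side touches the screw tip at (424,354). A quick numeric check comes next.

Run:
```python
from h import *
s=.64
a=ray("wrist",np.array([[398,76]])*s,.038)[0];p=ray("wrist",np.array([[398,41]])*s,.055)[0]
e=ray("wrist",np.array([[369,80],[372,404],[428,80],[422,404]])*s,.038);j=ray("wrist",np.array([[487,0],[472,487]])*s,.01)
f=lambda a,b:np.arctan2(-(a-b)[0],(a-b)[1])
print("apex-post mm",1e3*np.linalg.norm((p-a)[:2]),"rail yaw",f(e[0],e[1]),f(e[2],e[3]),"jig",f(j[0],j[1]))
```

```text
apex-post mm 14.001731930284405 rail yaw 0.18508663147021304 0.18688550336931134 jig 0.20450565566011075
```

Fully nested (14.0 mm from apex to post axis), 0.019 rad from the jig's axis.

```bash
python3 -c "
from bench import *
print(sign_off())"
```

```text
the job is handed in; nothing more can be done
None
```

The job is handed in: the rail is nested on the post and was pressed against the stop screw at an estimated 10 N, then released; the last picture put it about 0.019 rad off the jig's y axis, and no verdict came back at sign-off.

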